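# Find the loaded coil can by feel and seat it in the test nest

## Robot

A 6-joint arm with a two-finger parallel gripper is mounted at the origin on the work surface. World frame = base frame: x ahead of the robot, y to its left, z up, the work surface at z = 0. Lengths are in mm, angles in degrees, forces in N, time in s.
With the tool pointing down it reaches from about 350 to 850 mm from the base axis. Payload 8.1 kg.
Tool frame: the origin (TCP) lies midway between the tips of the shut fingers; the grasp point (between the pads) lies 19 mm behind it (r.grip_point_offset is the distance from the TCP to the grasp point, in mm); z points along the fingers, y is the line along which they close (so a half turn about z gives the same grasp; the last joint's range is limited). The gripper opens to 85 mm and grips with 20 to 120 N. Pads are 22 mm wide; open, the fingers measure 114 mm over their backs; the gripper's body (76 mm by 85 mm) begins 54 mm behind the grasp point. The pads swing forward as they close: fully open they stand 13 mm farther back than shut.
Start: joints at [65.008, 7.471, 85.268, -0, 87.261, -4.893], TCP at [206.168, 563.471, 231.292] pointing down, gripper open.
Joint ranges: [-169.43, 169.43], [-51.17, 129.36], [1.28, 143.12], [-76.62, 256.62], [0, 156.53], [-152.29, 152.29]. Speed limits (degrees/s): [136.94, 136.94, 159.86, 180, 180, 180].

## Interface

Orientations are given as [roll, pitch, yaw] about the fixed x, y, z axes, in that order (R = Rz(yaw) Ry(pitch) Rx(roll)).
In Python, from bench import r gives the robot as it stands.
- The arm moves only by the shell command python3 -m inch 'ROWS' [FORCE]. ROWS is JSON, one flat list of numbers, 7 for each row, row after row: the shift along the world's x, y, z in m, then the turn, a rotation vector about the world's x, y, z in degrees, then the closure in counts, from 0 (fully open) to 255 (shut). A call has 1 to 10 rows; each row shifts and turns the commanded pose from where the row before left it; what a row does not reach is not made up. A row lasts 1/10 s, in which the tool goes at most 50 mm and 8.59 degrees, less where a joint would pass 70% of its speed; a pose out of reach is approached as far as the arm can. A call with a gripper value outside its range is refused whole. The fingers move at their own pace and stop on an object; FORCE is the grip in N (left out, the last holds). Time passes only in rows, so rows that do not move let the fingers close. It gives the time, the measured TCP pose, the force and the opening at its end, in the units of the state.
- r.sense(): the state, without advancing time (a new reading comes with each control period).
- r.snapshot(name): name is "side" or "top" or "wrist"; returns (picture, depth): 480x640x3 uint8, red, green, blue; 480x640 float32, mm along the optical axis (not along the pixel's ray), 0 where there is no reading.
- r.get_calibration(name): a dict with "fovy" (degrees; the focal length in pixels is half the picture's height over the tangent of half this angle, whatever the lens; pixels are square), "cx", "cy" (the principal point, pixels), "k1" (the pictures are not rectified: a ray, as slopes to the right and down, at radius r is drawn at 1 + k1 r^2 times it, then the intrinsics apply), "position" and "rotation" of the camera in the world; the wrist camera has in their place "tool_from_camera" (4x4, takes a point from camera to tool coordinates, whose origin is the TCP and whose axes are the flange's). Camera axes: x right, y up, looking along -z (the intrinsics and any distortion apply to the point x, -y, -z); pixel columns grow to the right and rows downward; lengths in mm; the calibration is good to about 2 mm. A picture is of the moment at which its call begins: read the wrist's pose just before it. get_calibration takes no time and is no camera call.
- r.hand_in(): hands the job in, once; it reports no verdict.
The state is a dict: "time": time; "joint_pos": joint angles; "qd": joint speeds; "joint_efforts": joint torques, N m; "tool_pos": TCP position; "tcp_rot": TCP orientation; "ft_force": force on the tool from outside, world axes, zero at the start; "wrist_torque": the same for the moment, N m; "finger_gap": finger opening in mm.
Only numpy, scipy, OpenCV 4.12 (cv2) and the standard library are available. Lean on these libraries where they do the work, as an engineer would, in place of code of your own. Each camera call takes 0.05 s, during which the arm holds its last target. There are 200 camera calls.

## Task

One of the three identical closed cans on the bench still has its heavy core inside; the other two are empty. Nudge them to feel which one it is, then slide that can along the bench into the black test nest until it rests against the stop at the back, gently, without ramming the nest. Leave the empty cans standing where they are (a few centimetres of shift from the nudging is fine), and do not disturb the other things on the bench.

Things in the scene. Friction and masses are not known exactly. Their poses are not given: they have to be found in the camera images.
- can_a: one of three outwardly identical closed round aluminium cans, diameter 84 mm, 40 mm high, upright on the bench, too wide to grasp: push it. Origin: centre of its underside. One of the three (any) holds the core: 0.82 to 0.86 kg; the two empty ones 0.22 to 0.26 kg. Sliding the full one takes over three times the force; bench friction varies
- can_b: one of three outwardly identical closed round aluminium cans, diameter 84 mm, 40 mm high, upright on the bench, too wide to grasp: push it. Origin: centre of its underside. One of the three (any) holds the core: 0.82 to 0.86 kg; the two empty ones 0.22 to 0.26 kg. Sliding the full one takes over three times the force; bench friction varies
- can_c: one of three outwardly identical closed round aluminium cans, diameter 84 mm, 40 mm high, upright on the bench, too wide to grasp: push it. Origin: centre of its underside. One of the three (any) holds the core: 0.82 to 0.86 kg; the two empty ones 0.22 to 0.26 kg. Sliding the full one takes over three times the force; bench friction varies
- nest: black fixed nest, walls 30 mm high, no floor. Origin: on the bench, centre of a seated can. x points inwards, the way the can is pushed. Stop face at x=42 mm; side walls x -5 to 56, inner faces y=+-47; from x=-5 mouth wings flare at 35 deg to x=-37, y=+-80 over all. Connector box 57 mm high behind the stop, to x=106. A seated can sticks out between the wings
- table: the bench; its top is at height 0 (origin at the middle of the top). A can slides on it with friction coefficient 0.48 to 0.72
- heatsink: finned aluminium heat sink, 50 x 44 mm (its x, y), 30 mm high, loose bystander, not part of the job. Origin: centre of its underside
- tape_roll: white roll of tape lying flat, outer diameter 70 mm, 24 mm high, loose bystander, not part of the job. Origin: centre of its underside
- circuit_board: green circuit board on four posts, 70 x 85 mm (its x, y), 39 mm high with its parts, loose bystander, not part of the job. Origin: centre of its underside
- attenuator: small steel barrel with brass ends lying along its x, 64 mm long, 24 mm thick, loose bystander, not part of the job. Origin: centre of its underside
- mouse: black computer mouse, 100 mm along its x, 58 mm wide, 32 mm high, loose bystander, not part of the job. Origin: centre of its underside
- driver: screwdriver lying along its x, handle to -x, 160 mm long, up to 30 mm thick, origin about midway under it, loose bystander, not part of the job

How it is judged:
By the outcome, as a careful person would: the job done as asked, in the order asked, and still so for the second after the job is handed in, with the robot touching nothing.
It also fails if it takes over 72 s, if anything falls off the work surface, if the arm or the gripper's body presses on something with over 40 N, if the wrist force passes 120 N, or if a joint passes its speed limit or range.

## Working session

There is one attempt and no reset: what is moved stays moved. The work goes in short steps, Python scripts to look and compute and a shell command to move; the robot and the scene stay as the last step left them, time stands still between calls to the robot, and variables do not carry over. Pictures are saved under pics/ and viewed, on a budget of 10 in all, crops included, one or two more only if the job needs it, and the job is handed in when it is done.

```bash
mkdir -p pics; ls
cat > h.py <<'E'
import numpy as np, cv2
from bench import r
def save(n,f):
    p,d=r.snapshot(n); cv2.imwrite(f'pics/{f}.png',p[:,:,::-1]); np.save(f'pics/{f}.npy',d); return p,d
def world(n,d):
    c=r.get_calibration(n); f=240/np.tan(np.radians(c['fovy']/2))
    v,u=np.mgrid[0:480,0:640].astype(float)
    K=np.array([[f,0,c['cx']],[0,f,c['cy']],[0,0,1.]])
    q=cv2.undistortPoints(np.stack([u.ravel(),v.ravel()],1)[:,None],K,np.array([c['k1'],0,0,0.]))[:,0]
    z=d.ravel(); P=np.stack([q[:,0]*z,-q[:,1]*z,-z],1)
    W=P@np.array(c['rotation']).T+np.array(c['position']); W[z==0]=np.nan
    return W.reshape(480,640,3)
E
python3 - <<'E'
from h import *
p,d=save('top','top1'); W=world('top',d); np.save('pics/W.npy',W)
print(r.get_calibration('top')); print(r.sense())
E
```

```text
picsTraceback (most recent call last):
  File "<stdin>", line 2, in <module>
  File "h.py", line 11, in world
    W=P@np.array(c['rotation']).T+np.array(c['position']); W[z==0]=np.nan
      ~~~~~~~~~~~~~~~~~~~~~~~~~~~^~~~~~~~~~~~~~~~~~~~~~~~
ValueError: operands could not be broadcast together with shapes (307200,) (3,)
```

View pics/top1.png

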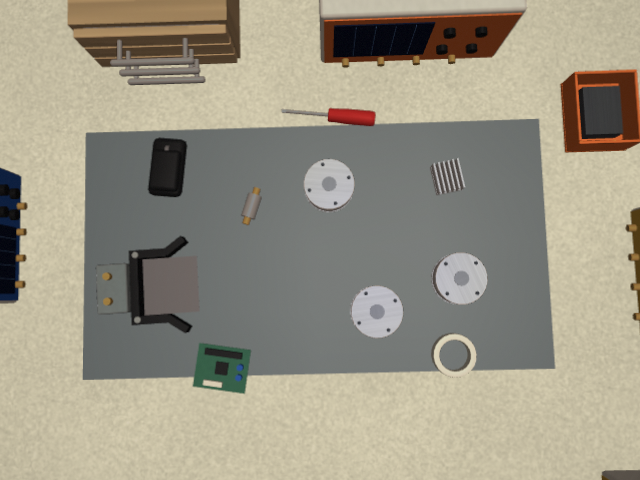

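The top view shows cans at pixels (329,184), (377,311) and (460,278). The nest is at about (165,285) and opens toward picture right. The calibration's rotation is roll/pitch/yaw, so I'll fix the helper.

```bash
sed -i "s/np.array(c\['rotation'\]).T/Rotation.from_euler('xyz',c['rotation'],degrees=True).as_matrix().T/; 1a from scipy.spatial.transform import Rotation" h.py
python3 - <<'E'
from h import *
print(r.get_calibration('top'))
p=cv2.imread('pics/top1.png'); d=np.load('pics/top1.npy'); W=world('top',d)
for n,(u,v) in dict(tab=(250,280),c1=(329,184),c2=(377,311),c3=(460,278)).items():
    w=W[v-35:v+36,u-35:u+36].reshape(-1,3); m=(w[:,2]>33)&(w[:,2]<48)
    print(n,W[v,u].round(1), m.sum(), ((np.nanmin(w[m],0)+np.nanmax(w[m],0))/2).round(1) if m.sum() else '', np.nanmean(w[m],0).round(1), np.ptp(w[m],0).round() if m.sum() else '')
for n,(u,v) in dict(pl=(136,255),pr=(138,320),stop=(134,290),wl=(184,240),wr=(188,327),wallL=(160,252),wallR=(160,320),padTL=(145,260),padBR=(198,310),padTR=(196,258),box1=(98,265),box2=(98,310),att=(251,205),mouse=(168,167),hs=(448,176),tape=(454,336),pcb=(222,368),drvh=(352,117),drvt=(285,111)).items(): print(n,W[v,u].round(1))
w=W.reshape(-1,3); P=np.indices((480,640)).reshape(2,-1).T
m=(w[:,2]>24)&(w[:,2]<36)&(P[:,1]>125)&(P[:,1]<200)&(P[:,0]>228)&(P[:,0]<340)
q=w[m]; rc=cv2.minAreaRect(q[:,:2].astype(np.float32)); print(m.sum(),rc, cv2.boxPoints(rc))
print(r.sense())
E
```

```text
{'fovy': 42.75095629750054, 'cx': 313.25675788733116, 'cy': 231.86636039198103, 'k1': 0.01813222644950365, 'position': array([ 511.21920013,  -17.7912285 , 1034.64505195]), 'rotation': array([  5.85737331,   1.11875325, -91.493828  ])}
tab [ 5.393e+02  1.084e+02 -2.000e-01] 0  [nan nan nan] 
c1 [691.5 -28.9  43.2] 2016 [693.  -28.9  40.1] [692.8 -28.8  40.7] [83. 83. 14.]
c2 [ 483.2 -100.    40.3] 2142 [483.4 -99.4  40.1] [483.4 -99.6  40.5] [83. 82. 13.]
c3 [ 532.6 -235.5   38.6] 2143 [ 533.6 -236.7   40.1] [ 533.1 -236.    40.5] [82. 83. 14.]
pl [584.7 292.1  30.1]
pr [478.7 286.9  35.1]
stop [527.3 295.4  29.5]
wl [607.4 213.1  28.6]
wr [465.1 206.5  31.2]
wallL [588.7 253.1  27.9]
wallR [477.6 252.1  31.3]
padTL [577.9 285.7   1.4]
padBR [491.4 196.9  -1.8]
padTR [578.7 198.7   3.6]
box1 [568.9 348.2  47.7]
box2 [496.6 348.5  44.6]
att [663.5 102.   23.1]
mouse [729.5 237.8  34.7]
hs [ 704.6 -229.7   12.7]
tape [ 439.6 -223.9   25.3]
pcb [398.4 151.8  31.5]
drvh [808.  -71.1  24.7]
drvt [825.5  42.3  13.4]
1628 ((534.5914306640625, 256.89898681640625), (158.697509765625, 96.13928985595703), 2.3467025756835938) [[453.34094 301.6793 ]
 [457.27747 205.62062]
 [615.8419  212.11868]
 [611.9054  308.17737]]
{'time': 0.05, 'joint_pos': array([ 6.50083393e+01,  7.51411885e+00,  8.53285210e+01,  1.42818389e-03,
        8.72606857e+01, -4.89271372e+00]), 'qd': array([-0.05097329, -0.10371642, -0.0036057 , -0.05829306,  0.08107753,
       -0.11839307]), 'joint_efforts': array([ 1.63363042e-03, -5.71380365e+01, -5.02334583e+01, -3.26323207e-04,
        9.02439875e-03, -2.31939157e-05]), 'tool_pos': array([205.92561476, 562.9856169 , 230.26200019]), 'tcp_rot': array([-1.79897173e+02, -1.02338856e-02,  1.59900974e+02]), 'ft_force': array([-0.32926651,  0.57785022,  1.05178382]), 'wrist_torque': array([-0.04213661, -0.02040881,  0.01089771]), 'finger_gap': 85.32575809909953}<stdin>:6: RuntimeWarning: Mean of empty slice
```

Each can top measures 83 mm across at a height of 40 mm, which matches. Cans are at (693,-29), (483,-99) and (533,-237). The nest origin is about (535,247), heading about 92°. I'll push with half-open fingers as a two-point cradle, starting with the can at (483,-99).

```bash
python3 -m inch '[0.0175,-0.0455,0,0,0,-7,90, 0.0175,-0.0455,0,0,0,-7,90, 0.0175,-0.0455,0,0,0,-7,90, 0.0175,-0.0455,0,0,0,-7,90, 0.0175,-0.0455,0,0,0,-7,90, 0.0175,-0.0455,0,0,0,-7,90, 0.0175,-0.0455,0,0,0,-7,90, 0.0175,-0.0455,0,0,0,-7,90, 0.0175,-0.0455,0,0,0,-7,90, 0.0175,-0.0455,0,0,0,-7,90]' 40
python3 -m inch '[0.0175,-0.0455,0,0,0,0,90, 0.0175,-0.0455,0,0,0,0,90, 0.0175,-0.0455,0,0,0,0,90, 0.0175,-0.0455,0,0,0,0,90, 0.0175,-0.0455,0,0,0,0,90, 0.0145,-0.0455,0,0,0,0,90, 0,0,0,0,0,0,90]'
```

```text
time: 1.05
tool_pos: [381.1, 106.6, 231.0]
tcp_rot: [180.0, -0.0, 89.6]
ft_force: [1.8, 1.0, -0.8]
finger_gap: 55.3
time: 1.75
tool_pos: [483.2, -169.3, 229.8]
tcp_rot: [-179.9, 0.0, 89.6]
ft_force: [-0.9, 1.1, -0.4]
finger_gap: 55.2
```

```bash
python3 -m inch '[0,0.005,-0.045,0,0,0,90, 0,0,-0.045,0,0,0,90, 0,0,-0.045,0,0,0,90, 0,0,-0.04,0,0,0,90, 0,0,-0.025,0,0,0,90, 0,0,-0.015,0,0,0,90, 0,0,0,0,0,0,90, 0,0.004,0,0,0,0,90, 0,0.004,0,0,0,0,90]'
python3 -m inch '[0,0.004,0,0,0,0,90, 0,0.004,0,0,0,0,90]'
python3 -m inch '[0,0.003,0,0,0,0,90, 0,0.003,0,0,0,0,90]'
python3 -m inch '[0,0.003,0,0,0,0,90]'
python3 -m inch '[0,0.003,0,0,0,0,90]'
python3 -m inch '[0,0.003,0,0,0,0,90]'
python3 -m inch '[0,0.003,0,0,0,0,90]'
python3 -m inch '[0,0.003,0,0,0,0,90]'
python3 -m inch '[0,0.003,0,0,0,0,90]'
```

```text
time: 2.65
tool_pos: [484.2, -151.5, 17.7]
tcp_rot: [179.9, 0.0, 89.9]
ft_force: [0.2, -0.2, 0.7]
finger_gap: 55.0
time: 2.85
tool_pos: [483.9, -143.4, 17.4]
tcp_rot: [179.9, 0.0, 89.9]
ft_force: [-0.8, -0.9, 0.3]
finger_gap: 55.1
time: 3.05
tool_pos: [483.4, -137.5, 16.8]
tcp_rot: [180.0, 0.0, 89.9]
ft_force: [-0.2, -2.3, 1.5]
finger_gap: 55.2
time: 3.15
tool_pos: [483.3, -134.5, 16.6]
tcp_rot: [180.0, 0.0, 89.9]
ft_force: [-0.2, -2.2, 1.4]
finger_gap: 55.3
time: 3.25
tool_pos: [483.3, -131.5, 16.5]
tcp_rot: [180.0, 0.0, 89.9]
ft_force: [0.7, -2.6, 2.5]
finger_gap: 55.8
time: 3.35
tool_pos: [483.4, -128.5, 16.4]
tcp_rot: [180.0, 0.0, 89.9]
ft_force: [-0.9, -2.8, 2.3]
finger_gap: 54.9
time: 3.45
tool_pos: [483.3, -125.5, 16.4]
tcp_rot: [180.0, 0.0, 89.9]
ft_force: [-0.2, -3.0, 3.1]
finger_gap: 55.2
time: 3.55
tool_pos: [483.3, -122.4, 16.4]
tcp_rot: [180.0, 0.0, 89.9]
ft_force: [-0.0, -2.1, 1.6]
finger_gap: 55.6
time: 3.65
tool_pos: [483.3, -119.4, 16.4]
tcp_rot: [180.0, 0.0, 89.9]
ft_force: [0.2, -2.3, 2.7]
finger_gap: 55.2
```

```bash
python3 -m inch '[0,-0.015,0,0,0,0,90, 0,0,0.04,0,0,0,90, 0,0,0.035,0,0,0,90, 0.042,0.008,0,0,0,0,90, 0.042,0.008,0,0,0,0,90, 0.042,0.008,0,0,0,0,90, 0.042,0.008,0,0,0,0,90, 0.042,0.010,0,0,0,0,90, 0,0,-0.04,0,0,0,90, 0,0,-0.03,0,0,0,90]'
python3 -m inch '[0,0,-0.003,0,0,0,90, 0,0.003,0,0,0,0,90, 0,0.003,0,0,0,0,90]'
python3 -m inch '[0,0.004,0,0,0,0,90, 0,0.004,0,0,0,0,90, 0,0.003,0,0,0,0,90, 0,0.003,0,0,0,0,90]'
python3 -m inch '[0,0.003,0,0,0,0,90, 0,0.003,0,0,0,0,90]'
python3 -m inch '[0,0.003,0,0,0,0,90]'
python3 -m inch '[0,0.003,0,0,0,0,90]'
python3 -m inch '[0,0.003,0,0,0,0,90]'
python3 -m inch '[0,0.003,0,0,0,0,90]'
python3 -m inch '[0,0.003,0,0,0,0,90]'
```

```text
time: 4.65
tool_pos: [694.6, -93.0, 19.9]
tcp_rot: [179.9, -0.0, 90.0]
ft_force: [-0.7, -0.7, -0.9]
finger_gap: 55.4
time: 4.95
tool_pos: [694.2, -87.1, 20.3]
tcp_rot: [179.9, 0.0, 89.9]
ft_force: [0.3, -1.4, 1.2]
finger_gap: 55.1
time: 5.35
tool_pos: [693.5, -72.2, 19.0]
tcp_rot: [179.9, 0.0, 89.9]
ft_force: [-0.0, -1.1, 0.8]
finger_gap: 55.5
time: 5.55
tool_pos: [693.2, -66.6, 18.5]
tcp_rot: [180.0, 0.0, 89.9]
ft_force: [-0.2, -1.9, 0.6]
finger_gap: 55.3
time: 5.65
tool_pos: [693.2, -63.5, 18.4]
tcp_rot: [180.0, 0.0, 89.9]
ft_force: [-0.7, -2.1, 1.3]
finger_gap: 54.9
time: 5.75
tool_pos: [693.3, -60.5, 18.4]
tcp_rot: [180.0, 0.0, 89.9]
ft_force: [0.0, -2.7, 1.4]
finger_gap: 55.6
time: 5.85
tool_pos: [693.3, -57.4, 18.4]
tcp_rot: [180.0, 0.0, 89.9]
ft_force: [0.0, -2.3, 1.1]
finger_gap: 55.0
time: 5.95
tool_pos: [693.3, -54.3, 18.3]
tcp_rot: [180.0, 0.0, 89.9]
ft_force: [0.0, -2.8, 1.5]
finger_gap: 55.4
time: 6.05
tool_pos: [693.2, -51.3, 18.3]
tcp_rot: [180.0, 0.0, 89.9]
ft_force: [0.5, -1.3, 0.9]
finger_gap: 55.3
```

Both read about 2–3 N, the same as each other. Now the third can.

```bash
python3 -m inch '[0,-0.02,0,0,0,0,90, 0,0,0.04,0,0,0,90, 0,0,0.035,0,0,0,90, -0.027,-0.038,0,0,0,0,90, -0.027,-0.038,0,0,0,0,90, -0.027,-0.038,0,0,0,0,90, -0.027,-0.038,0,0,0,0,90, -0.026,-0.038,0,0,0,0,90, -0.026,-0.038,0,0,0,0,90, 0,0,0,0,0,0,90]'
python3 -m inch '[0,0,-0.04,0,0,0,90, 0,0,-0.035,0,0,0,90, 0,0,0,0,0,0,90, 0,0.003,0,0,0,0,90]'
python3 -m inch '[0,0.004,0,0,0,0,90, 0,0.004,0,0,0,0,90, 0,0.003,0,0,0,0,90, 0,0.003,0,0,0,0,90]'
python3 -m inch '[0,0.003,0,0,0,0,90, 0,0.003,0,0,0,0,90]'
python3 -m inch '[0,0.003,0,0,0,0,90]'
python3 -m inch '[0,0.003,0,0,0,0,90]'
python3 -m inch '[0,0.003,0,0,0,0,90]'
python3 -m inch '[0,0.003,0,0,0,0,90]'
python3 -m inch '[0,0.003,0,0,0,0,90]'
```

```text
time: 7.05
tool_pos: [529.5, -304.9, 93.2]
tcp_rot: [-179.9, 0.1, 89.6]
ft_force: [0.1, 0.3, 0.0]
finger_gap: 55.3
time: 7.45
tool_pos: [532.5, -296.3, 17.9]
tcp_rot: [-179.9, -0.1, 89.9]
ft_force: [0.5, 0.7, 0.4]
finger_gap: 54.8
time: 7.85
tool_pos: [533.9, -282.4, 19.5]
tcp_rot: [179.9, 0.1, 89.9]
ft_force: [-0.2, -0.4, -1.0]
finger_gap: 55.3
time: 8.05
tool_pos: [533.4, -277.5, 19.1]
tcp_rot: [180.0, 0.1, 89.9]
ft_force: [-1.8, -5.2, 3.1]
finger_gap: 55.0
time: 8.15
tool_pos: [533.3, -274.6, 19.0]
tcp_rot: [180.0, 0.1, 89.9]
ft_force: [-1.5, -5.3, 2.9]
finger_gap: 55.0
time: 8.25
tool_pos: [533.3, -271.6, 19.0]
tcp_rot: [180.0, 0.1, 89.9]
ft_force: [-1.8, -5.9, 3.0]
finger_gap: 55.3
time: 8.35
tool_pos: [533.4, -268.7, 19.0]
tcp_rot: [179.9, 0.1, 89.9]
ft_force: [-0.2, -4.9, 1.4]
finger_gap: 55.2
time: 8.45
tool_pos: [533.6, -265.7, 19.0]
tcp_rot: [179.9, 0.1, 89.9]
ft_force: [-0.3, -5.5, 1.8]
finger_gap: 55.5
time: 8.55
tool_pos: [533.6, -262.6, 19.0]
tcp_rot: [179.9, 0.1, 89.9]
ft_force: [0.1, -5.2, 1.8]
finger_gap: 55.3
```

The third can reads about 5.3 N steady, so it is the full one. I'll push it through the lane between the two empties toward the nest.

```bash
python3 -m inch '[0.004,0.007,0,0,0,0,90, 0.006,0.009,0,0,0,0,90, 0.006,0.009,0,0,0,0,90, 0.006,0.009,0,0,0,0,90, 0.006,0.009,0,0,0,0,90, 0.006,0.009,0,0,0,0,90, 0.006,0.009,0,0,0,0,90, 0.006,0.009,0,0,0,0,90, 0.006,0.010,0,0,0,0,90, 0.005,0.010,0,0,0,0,90]'
python3 - <<'E'
from h import *
p,d=save('top','top2'); W=world('top',d)
for n,t in dict(c1=(693,-9),c2=(483,-77),c3=(590,-130)).items():
    m=(abs(W[:,:,0]-t[0])<50)&(abs(W[:,:,1]-t[1])<50)&(W[:,:,2]>33)&(W[:,:,2]<46)
    w=W[m]; print(n,m.sum(),((w.min(0)+w.max(0))/2).round(1),w.mean(0).round(1))
E
```

```text
time: 9.55
tool_pos: [590.3, -172.5, 18.9]
tcp_rot: [-180.0, 0.1, 89.9]
ft_force: [-3.9, -6.0, 3.4]
finger_gap: 55.2
c1 2018 [695.6  -9.3  39.8] [695.   -9.4  40.6]
c2 1512 [486.4 -69.4  40.1] [489.2 -67.4  40.5]
c3 974 [ 592.5 -128.6   39.5] [ 597.6 -112.8   40.5]
```

View pics/top2.png

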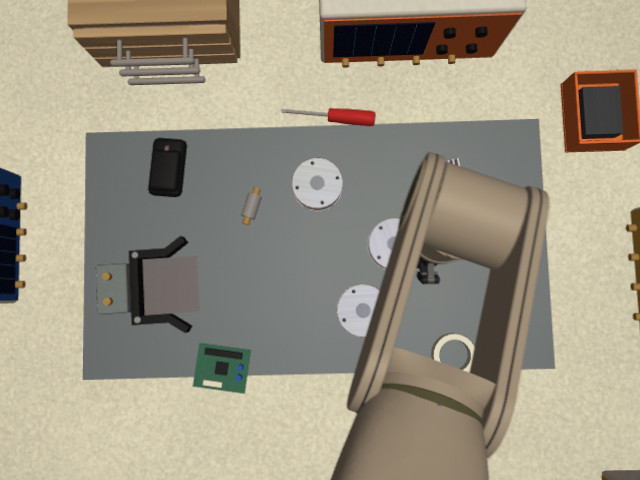

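The cradled can sits at about (592,-129), pixel (390,243), and the empties are clear on both sides of the lane.

```bash
python3 -m inch '[0,0.010,0,0,0,0,90, 0,0.013,0,0,0,0,90, 0,0.013,0,0,0,0,90, 0,0.013,0,0,0,0,90, 0,0.013,0,0,0,0,90, 0,0.013,0,0,0,0,90, 0,0.013,0,0,0,0,90, 0,0.013,0,0,0,0,90, 0,0.013,0,0,0,0,90, 0,0.013,0,0,0,0,90]'
python3 -m inch '[-0.003,0.012,0,0,0,0,90, -0.004,0.012,0,0,0,0,90, -0.004,0.012,0,0,0,0,90, -0.004,0.012,0,0,0,0.5,90, -0.004,0.012,0,0,0,0.5,90, -0.004,0.012,0,0,0,0.5,90, -0.004,0.012,0,0,0,0.5,90, -0.004,0.012,0,0,0,0.5,90, -0.004,0.012,0,0,0,0,90, -0.004,0.012,0,0,0,0,90]'
python3 -m inch '[-0.004,0.012,0,0,0,0,90, -0.004,0.012,0,0,0,0,90, -0.004,0.011,0,0,0,0,90, -0.002,0.005,0,0,0,0,90]'
python3 - <<'E'
from h import *
p,d=save('top','top3'); W=world('top',d)
cv2.imwrite('pics/top3c.png',cv2.resize(p[200:380,60:300,::-1],None,fx=3,fy=3))
t=(538,165)
m=(abs(W[:,:,0]-t[0])<50)&(abs(W[:,:,1]-t[1])<50)&(W[:,:,2]>35)&(W[:,:,2]<46)
w=W[m]; print(m.sum(),w.min(0),w.max(0),w.mean(0).round(1))
E
```

```text
time: 10.6
tool_pos: [590.5, -45.2, 18.8]
tcp_rot: [179.9, 0.1, 89.9]
ft_force: [-0.3, -6.2, 1.8]
finger_gap: 55.3
time: 11.6
tool_pos: [551.7, 75.0, 18.8]
tcp_rot: [179.9, 0.1, 92.4]
ft_force: [2.0, -5.4, 1.7]
finger_gap: 55.3
time: 12.0
tool_pos: [537.5, 115.5, 18.8]
tcp_rot: [179.9, 0.0, 92.4]
ft_force: [2.5, -6.0, 1.7]
finger_gap: 54.9Traceback (most recent call last):
  File "<stdin>", line 6, in <module>
    return umr_minimum(a, axis, None, out, keepdims, initial, where)
ValueError: zero-size array to reduction operation minimum which has no identity
```

View pics/top3c.png

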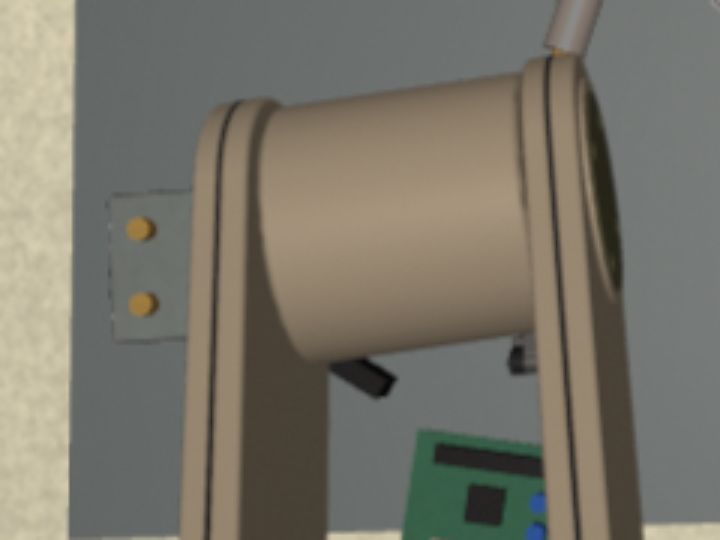

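The top view is blocked by the arm, so I'll check with the wrist camera.

```bash
cat >> h.py <<'E'
def wristworld(d):
    s=r.sense(); c=r.get_calibration('wrist'); f=240/np.tan(np.radians(c['fovy']/2))
    v,u=np.mgrid[0:480,0:640].astype(float)
    K=np.array([[f,0,c['cx']],[0,f,c['cy']],[0,0,1.]])
    q=cv2.undistortPoints(np.stack([u.ravel(),v.ravel()],1)[:,None],K,np.array([c['k1'],0,0,0.]))[:,0]
    z=d.ravel(); P=np.stack([q[:,0]*z,-q[:,1]*z,-z],1); T=np.array(c['tool_from_camera'])
    P=P@T[:3,:3].T+T[:3,3]
    W=P@Rotation.from_euler('xyz',s['tcp_rot'],degrees=True).as_matrix().T+s['tool_pos']; W[z==0]=np.nan
    return W.reshape(480,640,3)
E
python3 - <<'E'
from h import *
p,d=save('wrist','w1'); W=wristworld(d); np.save('pics/Ww1.npy',W)
for v in range(20,480,40): print(v,[tuple(W[v,u].round().tolist()) for u in range(40,640,110)])
E
```

```text
20 [(432.0, 222.0, 1.0), (474.0, 222.0, 5.0), (511.0, 223.0, 0.0), (549.0, 225.0, 1.0), (587.0, 227.0, 2.0), (628.0, 230.0, -0.0)]
60 [(430.0, 209.0, -0.0), (472.0, 209.0, 0.0), (511.0, 210.0, 1.0), (550.0, 212.0, 0.0), (589.0, 214.0, 1.0), (631.0, 217.0, -0.0)]
100 [(428.0, 194.0, -0.0), (471.0, 195.0, 0.0), (511.0, 196.0, 0.0), (551.0, 198.0, -0.0), (591.0, 200.0, 0.0), (633.0, 203.0, 1.0)]
140 [(426.0, 180.0, 0.0), (470.0, 181.0, 0.0), (517.0, 186.0, 39.0), (548.0, 187.0, 40.0), (593.0, 186.0, 1.0), (636.0, 188.0, 1.0)]
180 [(424.0, 164.0, 0.0), (469.0, 165.0, 0.0), (517.0, 175.0, 41.0), (548.0, 176.0, 40.0), (596.0, 171.0, 0.0), (640.0, 173.0, 0.0)]
220 [(421.0, 148.0, 1.0), (467.0, 149.0, 0.0), (nan, nan, nan), (549.0, 164.0, 39.0), (nan, nan, nan), (645.0, 156.0, -1.0)]
260 [(418.0, 130.0, 1.0), (466.0, 132.0, 0.0), (517.0, 150.0, 40.0), (550.0, 151.0, 40.0), (601.0, 138.0, 1.0), (648.0, 140.0, 0.0)]
300 [(420.0, 115.0, 8.0), (464.0, 114.0, -0.0), (516.0, 136.0, 39.0), (551.0, 138.0, 41.0), (604.0, 120.0, 1.0), (654.0, 121.0, -1.0)]
340 [(410.0, 90.0, -1.0), (462.0, 94.0, 1.0), (516.0, 121.0, 39.0), (553.0, 122.0, 38.0), (608.0, 100.0, -0.0), (644.0, 113.0, 19.0)]
380 [(405.0, 68.0, -1.0), (460.0, 73.0, 1.0), (510.0, 75.0, -0.0), (560.0, 78.0, 1.0), (612.0, 79.0, -0.0), (665.0, 79.0, -0.0)]
420 [(401.0, 45.0, 1.0), (494.0, 121.0, 78.0), (510.0, 53.0, 1.0), (562.0, 55.0, 0.0), (578.0, 121.0, 75.0), (671.0, 56.0, 1.0)]
460 [(477.0, 124.0, 96.0), (492.0, 106.0, 77.0), (524.0, 125.0, 93.0), (547.0, 126.0, 92.0), (620.0, 31.0, 1.0), (592.0, 130.0, 96.0)]
```

View pics/w1.png

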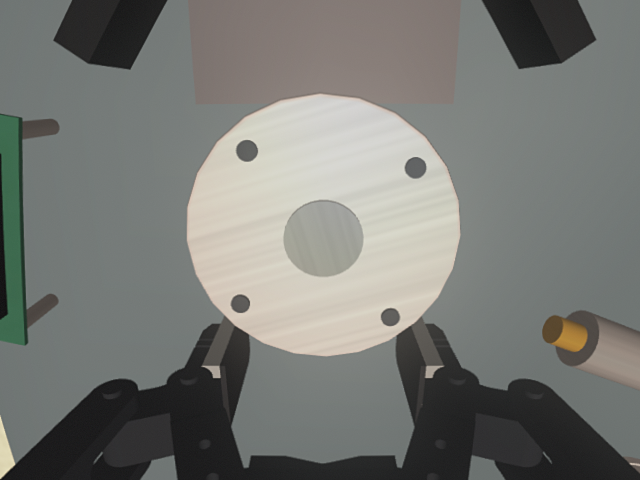

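The can sits squarely in the cradle at pixel (323,225). The wing tips at (130,68) and (520,68) put the mouth centre at column 325, so it is aligned to about 1 mm. I'll push straight in, slowing near the stop.

```bash
python3 -m inch '[0,0.006,0,0,0,0,90, -0.0005,0.009,0,0,0,0,90, -0.0004,0.009,0,0,0,0,90, -0.0004,0.009,0,0,0,0,90, -0.0004,0.009,0,0,0,0,90, -0.0004,0.008,0,0,0,0,90, -0.0003,0.006,0,0,0,0,90, -0.0002,0.004,0,0,0,0,90]'
python3 -m inch '[-0.0002,0.004,0,0,0,0,90, -0.0002,0.004,0,0,0,0,90, -0.0002,0.003,0,0,0,0,90]'
python3 -m inch '[-0.0001,0.002,0,0,0,0,90, -0.0001,0.002,0,0,0,0,90]'
python3 -m inch '[-0.0001,0.002,0,0,0,0,90]'
python3 - <<'E'
from h import *
p,d=save('wrist','w2'); W=wristworld(d)
m=(W[:,:,2]>36)&(W[:,:,2]<44)&(abs(W[:,:,0]-535)<44)&(W[:,:,1]<300)
w=W[m]; print(w.min(0),w.max(0)); print(r.sense()['ft_force'])
E
```

```text
time: 12.9
tool_pos: [534.7, 174.7, 18.4]
tcp_rot: [-180.0, 0.1, 92.4]
ft_force: [0.8, -6.8, 5.2]
finger_gap: 55.3
time: 13.2
tool_pos: [534.2, 185.4, 18.4]
tcp_rot: [-180.0, 0.1, 92.4]
ft_force: [0.8, -7.0, 4.3]
finger_gap: 55.2
time: 13.4
tool_pos: [534.0, 189.3, 18.4]
tcp_rot: [-180.0, 0.1, 92.4]
ft_force: [0.6, -7.5, 3.7]
finger_gap: 55.1
time: 13.5
tool_pos: [533.9, 191.2, 18.4]
tcp_rot: [-180.0, 0.1, 92.4]
ft_force: [-0.1, -7.3, 4.1]
finger_gap: 55.1
[491.0079003  178.73914461  36.00024663] [574.96988954 274.55106052  43.99650055]
[ 0.81725258 -5.56399741  3.71467496]
```

View pics/w2.png

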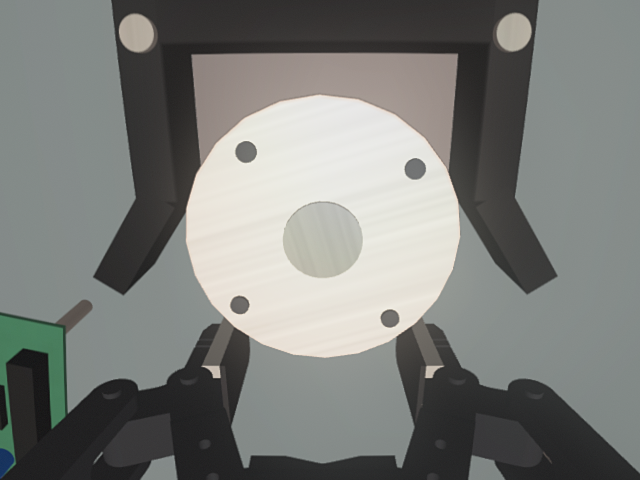

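The can is centred in the nest. The stop's edge is at row 53 and the can's front at row 94, so roughly 13 mm remain. I'll creep on while watching the force.

```bash
python3 -m inch '[-0.0001,0.002,0,0,0,0,90, -0.0001,0.002,0,0,0,0,90, -0.0001,0.002,0,0,0,0,90]'
python3 -m inch '[0,0.001,0,0,0,0,90, 0,0.001,0,0,0,0,90]'
python3 -m inch '[0,0.001,0,0,0,0,90, 0,0.001,0,0,0,0,90]'
python3 -m inch '[0,0.001,0,0,0,0,90]'
```

```text
time: 13.85
tool_pos: [533.6, 197.2, 18.4]
tcp_rot: [-180.0, 0.1, 92.4]
ft_force: [-0.0, -7.4, 4.4]
finger_gap: 55.4
time: 14.05
tool_pos: [533.5, 199.1, 18.4]
tcp_rot: [-180.0, 0.1, 92.4]
ft_force: [1.4, -8.3, 4.0]
finger_gap: 55.5
time: 14.25
tool_pos: [533.5, 201.1, 18.3]
tcp_rot: [-180.0, 0.1, 92.4]
ft_force: [-0.0, -6.9, 5.5]
finger_gap: 55.3
time: 14.35
tool_pos: [533.5, 202.1, 18.3]
tcp_rot: [-180.0, 0.1, 92.4]
ft_force: [0.2, -7.4, 4.9]
finger_gap: 55.0
```

```bash
python3 -m inch '[0,0.001,0,0,0,0,90]'
python3 -m inch '[0,0.001,0,0,0,0,90]' | sed -n '2p;4p'
python3 - <<'E'
from h import *
p,d=save('wrist','w3'); print(r.sense()['ft_force'])
E
```

```text
time: 14.45
tool_pos: [533.5, 203.1, 18.3]
tcp_rot: [-180.0, 0.1, 92.4]
ft_force: [0.5, -7.1, 5.1]
finger_gap: 55.2
tool_pos: [533.5, 204.1, 18.3]
ft_force: [-0.9, -6.9, 4.4]
[ 0.350749   -6.84591062  4.33476532]
```

View pics/w3.png

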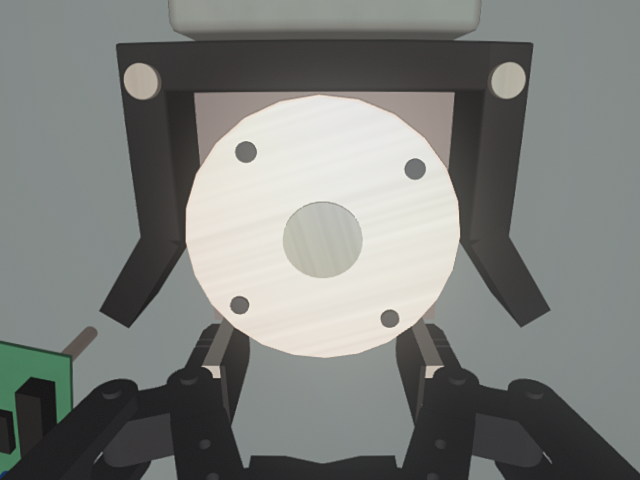

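The stop's edge is at row 92 and the can's front at row 95, so only a millimetre or two is left.

```bash
for i in 1; do :; done; python3 -m inch '[0,0.0005,0,0,0,0,90, 0,0.0005,0,0,0,0,90]' | sed -n '2p;4p'
python3 -m inch '[0,0.0005,0,0,0,0,90]' | sed -n '2p;4p'
python3 -m inch '[0,0.0005,0,0,0,0,90]' | sed -n '2p;4p'
```

```text
tool_pos: [533.5, 205.1, 18.4]
ft_force: [0.0, -8.3, 4.7]
tool_pos: [533.5, 205.3, 18.4]
ft_force: [0.3, -9.9, 5.3]
tool_pos: [533.5, 205.4, 18.3]
ft_force: [0.3, -12.7, 6.4]
```

The tool has stopped advancing and the force rose to 12.7 N, so the can is against the stop. I'll back off, lift clear and check.

```bash
python3 -m inch '[0.0001,-0.002,0,0,0,0,90, 0.0004,-0.01,0,0,0,0,90, 0.001,-0.025,0,0,0,0,90, 0.001,-0.025,0.01,0,0,0,90, 0,0,0.045,0,0,0,90, 0,0,0.045,0,0,0,90, 0,-0.03,0.03,0,0,0,90, -0.02,-0.045,0,0,0,0,90, -0.02,-0.045,0,0,0,0,90, -0.02,-0.045,0,0,0,0,90]'
python3 -m inch '[-0.01,-0.045,0.01,0,0,0,90, -0.01,-0.045,0,0,0,0,90, 0,-0.045,0,0,0,0,90, 0,-0.045,0,0,0,0,90, 0,-0.04,0,0,0,0,90, 0,0,0,0,0,0,90]'
python3 - <<'E'
from h import *
p,d=save('top','top4'); W=world('top',d)
for n,t in dict(c1=(695,-9),c2=(486,-77),c3=(535,248)).items():
    m=(abs(W[:,:,0]-t[0])<50)&(abs(W[:,:,1]-t[1])<50)&(W[:,:,2]>36)&(W[:,:,2]<46)
    w=W[m]; print(n,m.sum(),((w.min(0)+w.max(0))/2).round(1) if m.sum() else '')
E
```

```text
time: 16.0
tool_pos: [474.8, -20.9, 148.2]
tcp_rot: [180.0, -0.0, 92.5]
ft_force: [0.7, -0.7, 0.1]
finger_gap: 54.9
time: 16.6
tool_pos: [454.8, -244.0, 158.1]
tcp_rot: [-180.0, 0.1, 92.2]
ft_force: [-0.3, 1.5, -0.3]
finger_gap: 55.6
c1 1992 [695.2  -9.3  41.1]
c2 2112 [486.2 -77.1  41. ]
c3 2093 [538.9 250.   40.9]
```

View pics/top4.png

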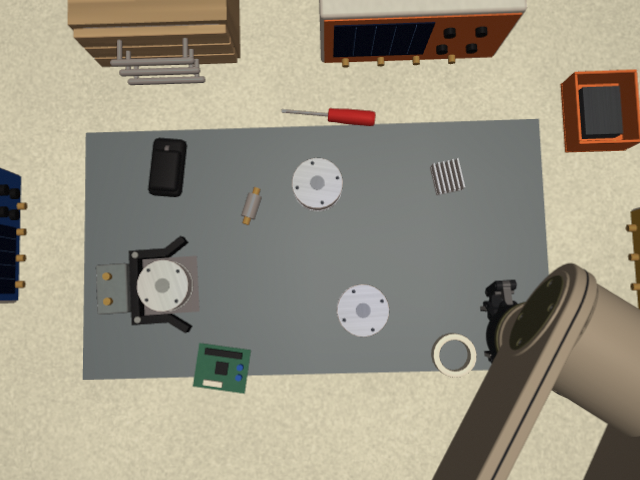

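The can is seated in the nest at pixel (162,286), against the stop. The empties are about 2 cm from where they began, and the bystanders have not moved.

```bash
python3 -c "
from bench import r
print(r.hand_in())"
```

```text
the job is handed in; nothing more can be done
None
```

The full can is in the nest, resting against the back stop, and the job was handed in at about 17 s of the 72 s allowed; hand-in reports no verdict.

**Which can:** I nudged all three. The two empties took about 2–3 N to slide and the third about 5.3 N. That ratio is only a little over twofold, not the threefold stated. The sensor read roughly 1 N off zero, which probably accounts for it.

**Sliding it in:** I cradled the full can between the half-open fingers, pushed it between the empties and crept it into the nest at 5–10 mm/s. The tool stopped advancing as the force rose from about 7 to 12.7 N, which I took as contact with the stop. I then backed off and lifted clear.

**Last check (top camera):**
- **Full can:** it measures (539, 250), about 3–4 mm from my estimated nest centre (535, 247). That is close to what these measurements can resolve, so I relied on the force rise for seating.
- **Empty cans:** both stand upright, shifted about 20 and 22 mm by the nudging.
- **Other objects:** none of them appear to have moved.
- **Robot:** touching nothing at hand-in.

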